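Turn a circuit board over into the slanted holder

ROBOT

A 6-joint arm with a two-finger parallel gripper is mounted at the origin on the work surface. World frame = base frame: x ahead of the robot, y to its left, z up, the work surface at z = 0. Lengths are in m, angles in rad, forces in N, time in s.
With the tool pointing down it reaches from about 0.375 to 0.9 m from the base axis. Payload 3.1 kg.
Tool frame: the origin (TCP) lies midway between the tips of the shut fingers; the grasp point (between the pads) lies 19 mm behind it (manip.hold_point_z is the distance from the TCP to the grasp point, in m); x points along the fingers, y is the direction in which the jaws open and shut, and the axes are right-handed (so a half turn about x gives the same grasp; the last joint's range is limited). The gripper opens to 85 mm and grips with 20 to 120 N. Pads are 22 mm wide; open, the fingers measure 114 mm over their backs; the gripper's body (76 mm by 85 mm) begins 54 mm behind the grasp point. The pads swing forward as they close: fully open they stand 13 mm farther back than shut.
Start: joints at [1.008, 0.527, 1.433, -0, 1.181, -0.178], TCP at [0.234, 0.58, 0.231] pointing down, gripper open.
Joint ranges: [-3.08, 3.08], [-0.75, 2.2], [0.22, 2.44], [-1.43, 4.57], [0, 2.65], [-2.85, 2.85]. Speed limits (rad/s): [2.79, 2.79, 3.14, 3.14, 3.14, 3.14].

INTERFACE

Orientations are given as a unit quaternion [x, y, z, w].
In Python, from station import manip, snapshot gives the robot as it stands.
- The arm moves only by the shell command python3 -m crank 'ROWS' [FORCE]. ROWS is JSON, a list of rows, each a list of 5 numbers: the finger opening in m, from 0 to 0.0854, then the shift along the tool's x, y, z in m, then the turn about the tool's x in rad. In form: [[grip, tx, ty, tz, yaw], ...]. A call has 1 to 5 rows; each row shifts and turns the commanded pose from where the row before left it, along the tool's axes as they then stand; what a row does not reach is not made up. A row lasts 1/10 s, in which the tool goes at most 50 mm and 8.59 degrees, less where a joint would pass 70% of its speed; a pose out of reach is approached as far as the arm can. A call is refused whole if a number of a shift passes 0.05 or a number of a turn 0.15, either way. A call with a gripper value outside its range is refused whole. The fingers move at their own pace and stop on an object; FORCE is the grip in N (left out, the last holds). Time passes only in rows, so rows that do not move let the fingers close. It gives the time, the measured TCP pose, the force and the opening at its end, in the units of the state.
- manip.sense(): the state, without advancing time (a new reading comes with each control period).
- snapshot(name): name is "side" or "top"; returns a dict with "image" (400x640x3 uint8, blue, green, red), "range_z" (400x640 float32, m along the optical axis (not along the pixel's ray), 0 where there is no reading), "vertical_fov" (degrees; the focal length in pixels is half the picture's height over the tangent of half this angle, whatever the lens; pixels are square), "cx", "cy" (the principal point, pixels), "distortion" ([k1, k2, p1, p2, k3] as OpenCV has them; the pictures are not rectified), "extrinsics" (4x4, takes a point from world to camera coordinates). Camera axes: x right, y up, looking along -z (the intrinsics and any distortion apply to the point x, -y, -z); pixel columns grow to the right and rows downward; lengths in m; the calibration is good to about 2 mm. A picture is of the moment at which its call begins.
- manip.sign_off(): hands the job in, once; it reports no verdict.
The state is a dict: "t": time; "q": joint angles; "qd": joint speeds; "tau": joint torques, N m; "tcp_pos": TCP position; "tool_rot": TCP orientation; "force": force on the tool from outside, world axes, zero at the start; "ft_torque": the same for the moment, N m; "finger_gap": opening from 0.0 (shut) to 1.0 (fully open).
Only numpy, scipy, OpenCV 4.12 (cv2) and the standard library are available. Lean on these libraries where they do the work, as an engineer would, in place of code of your own. Each camera call takes 0.05 s, during which the arm holds its last target.

TASK

Slide the orange-framed circuit board out over the long edge of the low instrument that is on the robot's right, so that it sticks out a good 3 cm while still lying flat. Take it by that overhanging edge, turn it over, and lean it in the slanted holder with its chips underneath and its solder side showing, a short edge down on the ledge, square and centred. Leave the blue-framed board where it lies.

Things in the scene. Friction and masses are not known exactly. Their poses are not given: they have to be found in the camera images.
- board_c (a point): Centre (half-way up) of the orange-framed circuit board: rigid slab 120 (its x) x 100 (y) x 8 mm (z), 0.13-0.25 kg. z points out of the chip side (black chips, white connector), which is up at the start; silver solder dots are underneath. It lies on the instrument, a short edge towards the robot's right, x within 10 degrees of the instrument's x. Slides like plastic on rubber.
- other_c (a point): Centre of the blue-framed circuit board, same size and make, lying beside the orange one on the instrument with a gap of 30 to 65 mm; it must stay where it is.
- instrument: Fixed low bench instrument: cream box 200 (its x) x 310 (y) x 88 mm high, flat teal top. Origin: centre of its underside, on the table. Its x points to the robot's left, its -y side (screen, knobs) faces away from the robot. The long edge on the robot's right is at its x = -100 mm; the side below it is plain, with free space beside it.
- seat (a point): Centre of the seated board in the fixed aluminium holder, 75 mm above table. x points to robot's left, z up. 90 mm wide back rest slopes 45 degrees, its face looking to +x +z; it ends 6 mm up-slope of this point, so the upper 54 mm of the board stand free of it. Ledge: 60 mm down-slope, 22 mm deep square to the face, then a 9 mm lip. Board lies on the face, 120 mm side up the slope.

How it is judged:
On the way:
1. the orange-framed board, still lying flat, sticks out at least 25 mm over the instrument's long edge on the robot's right (x of board_c in the frame of instrument below -0.065 m and angle between board_c's own z axis and vertical below 0.1 rad), for 0.2 s.
At the end, for the whole second after the job is handed in: The orange-framed board leans on the holder's slope, turned over: its centre within 20 mm of the seat point, solder side up and outward at 45 degrees (within 10 degrees), its short edge along the ledge within 11 degrees, still there a second after release (distance between board_c and seat below 0.02 m and angle between board_c's own z axis and vertical between 2.176 and 2.536 rad and angle between the y axis of board_c and the y axis of seat, either way round below 0.2 rad); the robot touches nothing.
It fails at once if the blue-framed board is shifted by more than 20 mm (distance of other_c from where it was at the start of the episode above 0.02 m).
It also fails if it takes over 59 s, if anything falls off the work surface, if the arm or the gripper's body presses on something with over 40 N, if the wrist force passes 120 N, or if a joint passes its speed limit or range.

## Working session

There is one attempt and no reset: what is moved stays moved. The work goes in short steps, Python scripts to look and compute and a shell command to move; the robot and the scene stay as the last step left them, time stands still between calls to the robot, and variables do not carry over. Pictures are saved under pics/ and viewed, and the job is handed in when it is done.

```bash
ls -la; mkdir -p pics
python3 - <<'E'
from station import manip, snapshot
import cv2,numpy as np
print(manip.sense()); print(manip.hold_point_z,[a for a in dir(manip) if a[0]!='_'])
for n in("side","top"):
    s=snapshot(n); cv2.imwrite(f"pics/{n}0.png",s["image"]); print(n,s["vertical_fov"],s["cx"],s["cy"],s["distortion"],np.round(s["extrinsics"],4).tolist())
    np.savez(f"pics/{n}0.npz",**{k:np.array(v) for k,v in s.items()})
E
```

```text
total 12
drwxr-xr-x  3 agent agent 4096 Dec  6 19:08 .
drwxr-xr-x 23 root  root  4096 Dec  6 19:08 ..
drwxr-xr-x  2 agent agent 4096 Dec  6 19:08 pics
{'t': 0.0, 'q': array([ 1.00848843e+00,  5.28458360e-01,  1.43390581e+00, -1.03984200e-05,
        1.18138765e+00, -1.78527997e-01]), 'qd': array([ 0.00035293,  0.00049294, -0.00016663, -0.00033817, -0.00212378,
        0.00097338]), 'tau': array([ 8.65936217e-04, -4.42336857e+01, -1.78034413e+01, -3.02178414e-04,
        8.44679569e-03, -1.67855268e-05]), 'tcp_pos': array([0.23362198, 0.578924  , 0.2303373 ]), 'tool_rot': array([ 0.13414122,  0.69440126, -0.1355669 ,  0.69385491]), 'force': array([-0.42104477, -0.55780065,  0.10708526]), 'ft_torque': array([-0.03202912,  0.03690454, -0.02711315]), 'finger_gap': 0.9990195138716079}
0.0187 ['PlanningError', 'hold_point_z', 'sense', 'sign_off']
side 48.0674684513913 330.0968664479003 194.37419585627725 [-0.09060448  0.          0.          0.          0.        ] [[0.8222, -0.5691, -0.012, -0.4971], [0.4434, 0.627, 0.6406, -0.3068], [-0.3571, -0.532, 0.7678, -0.5594], [0.0, 0.0, 0.0, 1.0]]
top 56.389875930559704 314.7939540457522 202.18414965754965 [-0.08624467  0.          0.          0.          0.        ] [[0.0031, -0.9997, -0.0243, -0.0206], [0.9871, -0.0009, 0.1603, -0.5891], [-0.1603, -0.0245, 0.9868, -0.6918], [0.0, 0.0, 0.0, 1.0]]
```

View pics/side0.png

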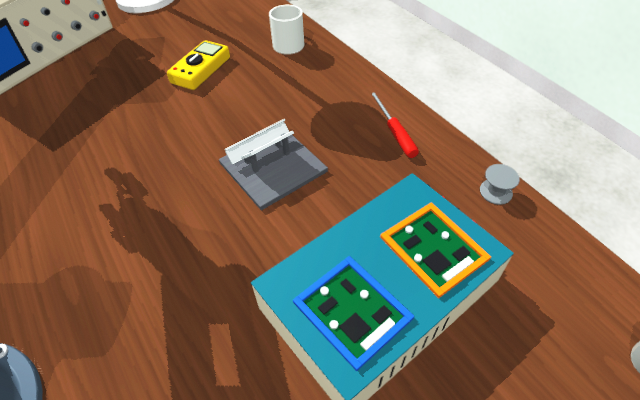

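View pics/top0.png

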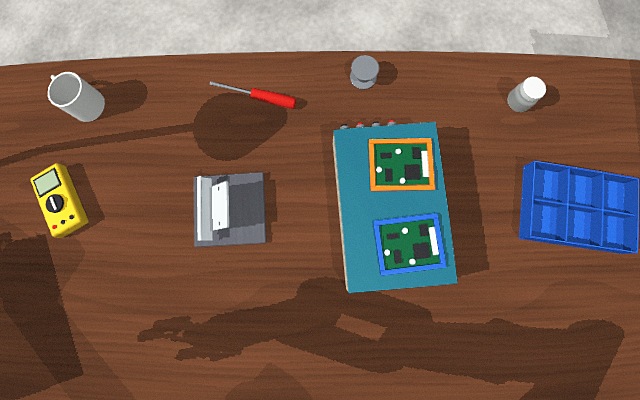

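```bash
python3 -c "
from scipy.spatial.transform import Rotation as R
print(R.from_quat([ 0.13414122,  0.69440126, -0.1355669 ,  0.69385491]).as_matrix().round(3))"
```

```text
[[-0.001  0.374  0.927]
 [-0.002  0.927 -0.374]
 [-1.    -0.002 -0.   ]]
```

```bash
cat > h.py <<'E'
import cv2,numpy as np
def cam(s):
    H,W=s["image"].shape[:2]; f=H/2/np.tan(np.radians(float(s["vertical_fov"]))/2)
    K=np.array([[f,0,float(s["cx"])],[0,f,float(s["cy"])],[0,0,1.]]); E=np.array(s["extrinsics"]); return K,np.array(s["distortion"],float),E
def cast(s,px,z):
    K,D,E=cam(s); u=cv2.undistortPoints(np.array(px,float).reshape(-1,1,2),K,D).reshape(-1,2)
    d=np.c_[u[:,0],-u[:,1],-np.ones(len(u))]@E[:3,:3]; o=-E[:3,:3].T@E[:3,3]
    t=(z-o[2])/d[:,2]; return o+d*t[:,None]
def proj(s,P):
    K,D,E=cam(s); c=np.atleast_2d(P)@E[:3,:3].T+E[:3,3]; c=c*[1,-1,-1]
    return cv2.projectPoints(c,np.zeros(3),np.zeros(3),K,D)[0].reshape(-1,2)
def cloud(s):
    K,D,E=cam(s); H,W=s["image"].shape[:2]; g=np.stack(np.meshgrid(np.arange(W),np.arange(H)),-1).reshape(-1,1,2).astype(float)
    u=cv2.undistortPoints(g,K,D).reshape(-1,2); r=np.array(s["range_z"]).reshape(-1,1)
    c=np.c_[u[:,0],-u[:,1],-np.ones(len(u))]*r; P=(c-E[:3,3])@E[:3,:3]; P[r[:,0]<=0]=np.nan; return P.reshape(H,W,3)
def mask(s,lo,hi):
    m=cv2.inRange(cv2.cvtColor(np.array(s["image"]),cv2.COLOR_BGR2HSV),lo,hi)
    n,l,st,_=cv2.connectedComponentsWithStats(m); k=1+np.argmax(st[1:,4]); return ((l==k)*255).astype(np.uint8)
ORANGE=((12,150,120),(24,255,255)); BLUE=((104,150,120),(118,255,255)); TEAL=((88,120,80),(102,255,255))
def rect(s,col,z):
    m=mask(s,*col); c=max(cv2.findContours(m,cv2.RETR_EXTERNAL,cv2.CHAIN_APPROX_NONE)[0],key=cv2.contourArea)
    P=cast(s,c.reshape(-1,2),z)[:,:2]; (cx,cy),(w,h),a=cv2.minAreaRect((P*1000).astype(np.float32))
    return (round(cx,1),round(cy,1)),(round(w,1),round(h,1)),round(a,2)
E
python3 - <<'E'
import numpy as np,cv2
from h import *
for n in("top","side"):
    s=dict(np.load(f"pics/{n}0.npz")); 
    print(n,"orange",rect(s,ORANGE,.096),"blue",rect(s,BLUE,.096),"teal",rect(s,TEAL,.088))
    P=cloud(s)
    for nm,c in(("o",ORANGE),("b",BLUE),("t",TEAL)): print(nm,np.nanmedian(P[mask(s,*c)>0],0).round(4))
s=dict(np.load("pics/top0.npz"));P=cloud(s)
for v in(185,205,225,240):
    print(v,[(u,*(1000*P[v,u]).round(0)) for u in range(190,270,4)])
E
```

```text
top orange ((654.7, -183.1), (99.9, 120.1), 1.13) blue ((571.8, -529.7), (243.9, 154.8), 81.43) teal ((579.6, -168.4), (310.0, 199.9), 4.89)
o [ 0.6491 -0.1827  0.0964]
b [ 0.582  -0.5869  0.0078]
t [ 0.5735 -0.1296  0.0886]
side orange ((653.9, -186.0), (102.3, 121.0), 0.86) blue ((505.0, -195.4), (101.5, 121.1), 6.86) teal ((580.1, -170.0), (309.7, 199.5), 4.7)
o [ 0.6458 -0.1946  0.0957]
b [ 0.4994 -0.2057  0.0958]
t [ 0.5659 -0.1598  0.088 ]
185 [(190, np.float64(635.0), np.float64(251.0), np.float64(1.0)), (194, np.float64(632.0), np.float64(238.0), np.float64(13.0)), (198, np.float64(624.0), np.float64(216.0), np.float64(51.0)), (202, np.float64(626.0), np.float64(211.0), np.float64(42.0)), (206, np.float64(627.0), np.float64(205.0), np.float64(34.0)), (210, np.float64(628.0), np.float64(198.0), np.float64(30.0)), (214, np.float64(632.0), np.float64(195.0), np.float64(12.0)), (218, np.float64(622.0), np.float64(173.0), np.float64(58.0)), (222, np.float64(620.0), np.float64(162.0), np.float64(66.0)), (226, np.float64(618.0), np.float64(151.0), np.float64(78.0)), (230, np.float64
[... 3692 characters left out ...]
t64(13.0)), (226, np.float64(516.0), np.float64(164.0), np.float64(14.0)), (230, np.float64(516.0), np.float64(156.0), np.float64(13.0)), (234, np.float64(516.0), np.float64(147.0), np.float64(12.0)), (238, np.float64(516.0), np.float64(139.0), np.float64(13.0)), (242, np.float64(516.0), np.float64(131.0), np.float64(12.0)), (246, np.float64(516.0), np.float64(122.0), np.float64(13.0)), (250, np.float64(516.0), np.float64(114.0), np.float64(14.0)), (254, np.float64(516.0), np.float64(106.0), np.float64(13.0)), (258, np.float64(516.0), np.float64(98.0), np.float64(10.0)), (262, np.float64(516.0), np.float64(89.0), np.float64(11.0)), (266, np.float64(517.0), np.float64(83.0), np.float64(1.0))]
```

Run:
```python
import cv2
for n,(x0,y0,x1,y1) in {"top":(180,160,280,255),"side":(210,110,340,215)}.items():
    im=cv2.imread(f"pics/{n}0.png")[y0:y1,x0:x1]; cv2.imwrite(f"pics/{n}0h.png",cv2.resize(im,None,fx=5,fy=5,interpolation=cv2.INTER_CUBIC))
```

```text
(no output)
```

View pics/side0h.png

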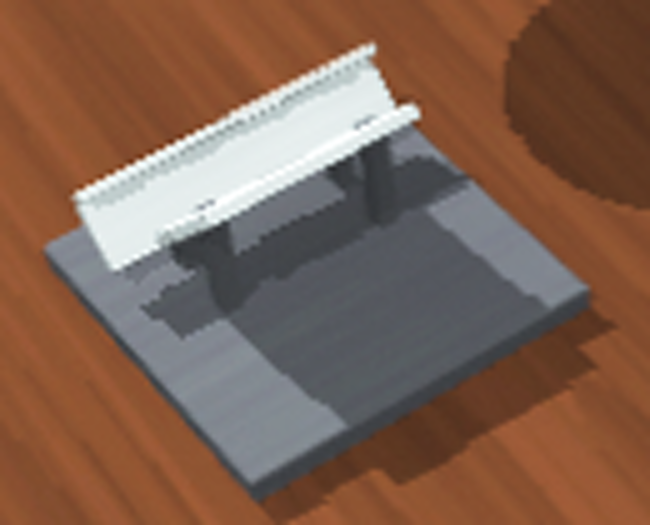

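View pics/top0h.png

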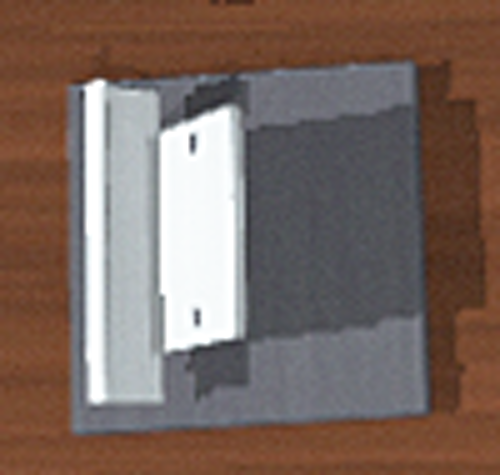

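Run:
```python
import numpy as np,cv2
from h import *
for n,b in(("top",(212,180,230,234)),):
    s=dict(np.load(f"pics/{n}0.npz"));P=cloud(s)
    u0,v0,u1,v1=b; Q=P[v0:v1,u0:u1].reshape(-1,3); Q=Q[(Q[:,2]>.038)&(Q[:,2]<.085)]
    for _ in range(4):
        c=Q.mean(0); n_=np.linalg.svd(Q-c)[2][2]; n_*=np.sign(n_[2]); Q=Q[abs((Q-c)@n_)<.003]
    print("face n",n_.round(3),"c",c.round(4),len(Q),"yawdeg",np.degrees(np.arctan2(-n_[0],n_[1])),"tilt",np.degrees(np.arccos(n_[2])))
    print("x range",np.percentile(Q[:,0],[.5,99.5]), "zmax",np.percentile(Q[:,2],[1,99]))
# corners by pixels in top crop (5x, offset 180,160)
s=dict(np.load("pics/top0.npz"))
px=lambda L:[(180+a/5-.4,160+b/5-.4) for a,b in L]
print("base top corners z.013",(cast(s,px([(70,87),(414,63),(428,410),(74,432)]),.013)*1000).round(1)[:,:2].tolist())
print("rest top corners z.0764",(cast(s,px([(237,105),(243,338)]),.0764)*1000).round(1)[:,:2].tolist())
print("lip top z.0516+",(cast(s,px([(103,82),(105,402)]),.0516)*1000).round(1)[:,:2].tolist())
print("lip outer",(cast(s,px([(84,82),(90,402)]),.0516)*1000).round(1)[:,:2].tolist())
s=dict(np.load("pics/side0.npz"))
px=lambda L:[(210+a/5-.4,110+b/5-.4) for a,b in L]
print("side base z.013",(cast(s,px([(45,245),(255,485),(588,290)]),.013)*1000).round(1)[:,:2].tolist())
print("side rest top z.0764",(cast(s,px([(160,238),(418,108)]),.0764)*1000).round(1)[:,:2].tolist())
```

```text
face n [-0.044  0.687  0.725] c [0.5793 0.1665 0.0605] 734 yawdeg 3.6898258698187503 tilt 43.525117573448256
x range [0.53536113 0.62511761] zmax [0.03917879 0.07775215]
base top corners z.013 [[649.4, 240.0], [659.0, 91.9], [512.9, 82.4], [502.9, 230.2]]
rest top corners z.0764 [[627.0, 150.0], [536.3, 143.9]]
lip top z.0516+ [[642.3, 212.3], [513.2, 204.7]]
lip outer [[642.4, 220.2], [513.1, 210.8]]
side base z.013 [[504.1, 228.5], [513.3, 79.3], [659.7, 88.8]]
side rest top z.0764 [[521.4, 143.9], [627.8, 148.3]]
```

```bash
python3 -m crank '[[0.06,0,0,0,0.15],[0.06,0,0,0,0.15],[0.06,0,0,0,0.15],[0.06,0,0,0,0.15],[0.06,0,0,0,0.15]]' 30; python3 -m crank '[[0.06,0,0,0,0.15],[0.06,0,0,0,0.15],[0.06,0,0,0,0.05],[0.06,0,0,0,0],[0.06,0,0,0,0]]'
cat > st.py <<'E'
from station import manip
import numpy as np,sys
from scipy.spatial.transform import Rotation as R
s=manip.sense();M=R.from_quat(s["tool_rot"]).as_matrix()
print("t",round(s["t"],2),"tcp",s["tcp_pos"].round(4),"phi",round(np.degrees(np.arctan2(M[1,1],M[0,1])),2),"tilt",(M[:2,0]).round(4),"F",s["force"].round(2),"gap",round(s["finger_gap"]*85.4,1),"q",s["q"].round(2))
if len(sys.argv)>3:
    d=np.array([float(a) for a in sys.argv[1:4]])-s["tcp_pos"]; print("tool delta",(M.T@d).round(4))
E
python3 st.py .652 -.095 .2
```

```text
t: 0.6
tcp_pos: [0.2338, 0.5791, 0.2307]
tool_rot: [0.381, 0.595, -0.382, 0.595]
force: [0.1, 1.0, -0.0]
finger_gap: 0.704
t: 1.1
tcp_pos: [0.2338, 0.5793, 0.2309]
tool_rot: [0.477, 0.521, -0.478, 0.522]
force: [-0.1, -0.0, 0.2]
finger_gap: 0.703
t 1.1 tcp [0.2338 0.5793 0.2309] phi 5.06 tilt [-0.0004 -0.0007] F [-0.09 -0.03  0.17] gap 60.0 q [ 1.01  0.53  1.43 -0.    1.18  0.92]
tool delta [0.0312 0.3571 0.7085]
```

```bash
python3 -m crank '[[0.06,0,0.02,0.039,0],[0.06,0,0.02,0.039,0],[0.06,0,0.02,0.039,0],[0.06,0,0.02,0.039,0],[0.06,0,0.02,0.039,0]]' >/dev/null; python3 -m crank '[[0.06,0,0.02,0.039,0],[0.06,0,0.02,0.039,0],[0.06,0,0.02,0.039,0],[0.06,0,0.02,0.039,0],[0.06,0,0.02,0.039,0]]'>/dev/null;  python3 -m crank '[[0.06,0,0.02,0.039,0],[0.06,0,0.02,0.039,0],[0.06,0,0.02,0.039,0],[0.06,0,0.02,0.039,0],[0.06,0,0.02,0.039,0]]' >/dev/null; python3 st.py .652 -.095 .12
```

```text
t 2.6 tcp [0.5844 0.0211 0.2313] phi 5.02 tilt [0.     0.0002] F [ 0.5   0.67 -0.77] gap 59.8 q [-0.15  0.47  1.54  0.    1.13 -0.24]
tool delta [0.1113 0.0572 0.1216]
```

```bash
python3 -m crank '[[0.06,0.01,0.02,0.04,0],[0.06,0.02,0.02,0.04,0],[0.06,0.02,0.017,0.042,0],[0.06,0.03,0,0,0],[0.06,0.03,0,0,0]]' >/dev/null;python3 -m crank '[[0.06,0.0,0,0,0],[0.06,0,0,0,0]]'>/dev/null; python3 st.py .652 -.095 .092
python3 - <<'E'
from station import snapshot
import cv2
cv2.imwrite("pics/side1.png",snapshot("side")["image"])
E
```

```text
t 3.3 tcp [ 0.6508 -0.0936  0.1211] phi 5.02 tilt [-0.0012  0.0004] F [ 0.86  0.04 -0.27] gap 60.2 q [-0.31  0.7   1.44  0.    1.01 -0.4 ]
tool delta [0.0291 0.0011 0.0015]
```

View pics/side1.png

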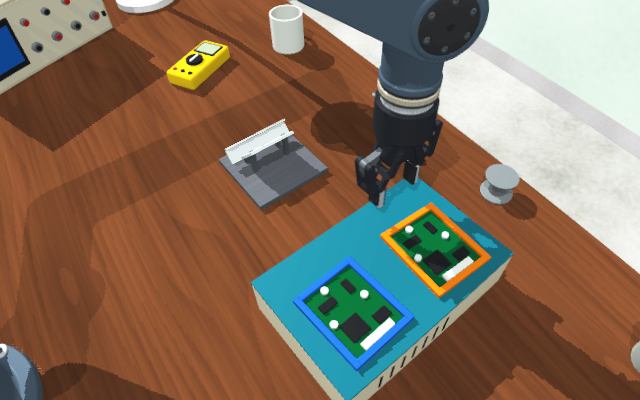

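```bash
python3 -m crank '[[0.06,0.02,0,0,0],[0.06,0.008,0,0,0],[0.06,0,0,0,0]]' >/dev/null; python3 st.py; for i in 1 2 3; do :; done; python3 -m crank '[[0.06,0.003,0,0,0],[0.06,0,0,0,0]]'>/dev/null; python3 st.py
```

```text
t 3.65 tcp [ 0.6509 -0.0934  0.0936] phi 5.02 tilt [-0.0004  0.0001] F [0.51 0.09 0.41] gap 60.2 q [-0.31  0.74  1.45 -0.    0.95 -0.4 ]
t 3.85 tcp [ 0.6515 -0.0938  0.0911] phi 5.0 tilt [ 0.0012 -0.0004] F [-0.17 -0.69 -0.74] gap 60.5 q [-0.31  0.74  1.45  0.    0.95 -0.4 ]
```

```bash
python3 -m crank '[[0.06,0.002,0,0,0],[0.06,0,0,0,0]]'>/dev/null; python3 st.py;python3 -m crank '[[0.06,0.002,0,0,0],[0.06,0,0,0,0]]'>/dev/null; python3 st.py;python3 -m crank '[[0.06,0.002,0,0,0],[0.06,0,0,0,0]]'>/dev/null; python3 st.py
```

```text
t 4.05 tcp [ 0.6512 -0.0938  0.0885] phi 4.99 tilt [ 0.0003 -0.0001] F [ 0.01 -0.3  -0.16] gap 60.0 q [-0.31  0.74  1.45 -0.    0.94 -0.4 ]
t 4.25 tcp [ 0.6509 -0.0938  0.0861] phi 4.98 tilt [-0.0004  0.0001] F [-0.46  0.37  0.33] gap 60.1 q [-0.31  0.75  1.46 -0.    0.94 -0.4 ]
t 4.45 tcp [ 0.6509 -0.0937  0.084 ] phi 4.98 tilt [-0.0005  0.0002] F [-0.81 -0.01 -0.77] gap 59.8 q [-0.31  0.75  1.46  0.    0.94 -0.4 ]
```

```bash
python3 -m crank '[[0.06,0.002,0,0,0],[0.06,0,0,0,0]]'>/dev/null; python3 st.py;python3 -m crank '[[0.06,0.002,0,0,0],[0.06,0,0,0,0]]'>/dev/null; python3 st.py
```

```text
t 4.65 tcp [ 0.6513 -0.0939  0.083 ] phi 4.98 tilt [ 0.0005 -0.0002] F [-0.57  0.53  3.89] gap 60.2 q [-0.31  0.75  1.46 -0.    0.93 -0.4 ]
t 4.85 tcp [ 0.6513 -0.0939  0.083 ] phi 5.0 tilt [ 0.0008 -0.0005] F [-4.12  0.59 14.01] gap 59.8 q [-0.31  0.75  1.46 -0.    0.93 -0.4 ]
```

```bash
python3 -m crank '[[0.06,-0.005,0,0,0],[0.06,0,-0.005,0.01,0],[0.06,0,0,0.01,0],[0.06,0,0,0.01,0],[0.06,0,0,0.01,0]]'>/dev/null; python3 st.py;python3 -m crank '[[0.06,0,0,0.01,0],[0.06,0,0,0.01,0],[0.06,0,0,0.01,0],[0.06,0,0,0.002,0],[0.06,0,0,0,0]]'>/dev/null; python3 st.py
python3 - <<'E'
from station import snapshot
import cv2
from h import *
s=snapshot("side");cv2.imwrite("pics/side2.png",s["image"]); print(rect(s,ORANGE,.096),rect(s,BLUE,.096))
s=snapshot("top");cv2.imwrite("pics/top2.png",s["image"]); print(rect(s,ORANGE,.096))
E
```

```text
t 5.35 tcp [ 0.6493 -0.1351  0.0847] phi 4.95 tilt [-0.0008  0.0005] F [-0.37  0.85 -0.73] gap 60.0 q [-0.37  0.75  1.44  0.    0.95 -0.46]
t 5.85 tcp [ 0.6525 -0.1668  0.0854] phi 4.94 tilt [ 0.0005 -0.0005] F [-0.1  -0.43 -0.35] gap 59.9 q [-0.42  0.76  1.41 -0.    0.97 -0.5 ]
((665.7, -238.8), (108.3, 122.8), 4.27) ((505.0, -195.4), (101.5, 121.0), 6.81)
((481.2, -626.4), (8.4, 37.4), 13.46)
```

View pics/side2.png

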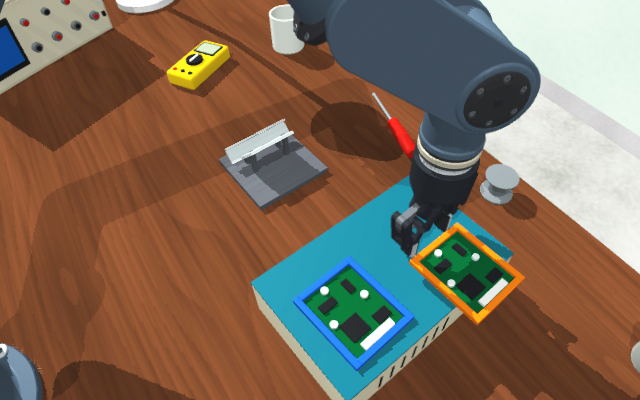

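View pics/top2.png

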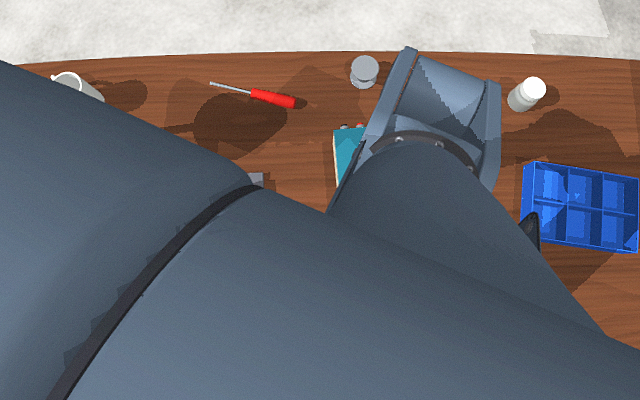

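Run:
```python
from station import snapshot
import cv2,numpy as np
im=cv2.imread("pics/side2.png")[190:340,390:540]
cv2.imwrite("pics/side2c.png",cv2.resize(im,None,fx=4,fy=4,interpolation=cv2.INTER_CUBIC))
```

```text
(no output)
```

View pics/side2c.png

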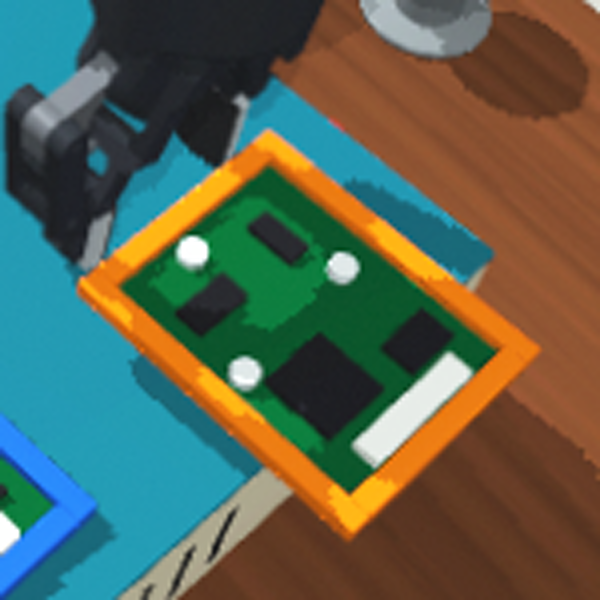

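Run:
```python
from station import snapshot
import cv2,numpy as np
from h import *
s=snapshot("side"); P=cloud(s)
c=np.array([(80,280),(268,130),(540,348),(350,520)])/4+[390,190]-.4
W=cast(s,c,.096)*1000; print(W.round(1)[:,:2].tolist(), W.mean(0).round(1))
print([np.linalg.norm(W[i]-W[(i+1)%4]).round(1) for i in range(4)])
m=mask(s,*ORANGE)>0; g=cv2.inRange(cv2.cvtColor(s["image"],cv2.COLOR_BGR2HSV),(50,100,40),(75,255,255))>0
Q=P[g]; Q=Q[(Q[:,1]<-.15)&(Q[:,0]>.6)&(abs(Q[:,2]-.09)<.03)]
A=np.c_[Q[:,:2],np.ones(len(Q))]; print("green plane",np.linalg.lstsq(A,Q[:,2],rcond=None)[0],Q[:,2].mean(),len(Q))
w=W.mean(0)/1000-[.580,-.169,.096]; print("x_i",w@[-.084,.9965,0],"long",w@[.9965,.084,0])
```

```text
[[611.2, -182.4], [708.8, -174.2], [719.5, -292.8], [622.6, -298.1]] [ 665.5 -236.9   96. ]
[np.float64(97.9), np.float64(119.1), np.float64(97.0), np.float64(116.2)]
green plane [-0.00272619  0.00372133  0.09390005] 0.09121755986374488 2405
x_i -0.07482814637160244 long 0.07952807350282233
```

```bash
python3 -m crank '[[0.06,0,0,0.006,0],[0.06,0,0,0.006,0],[0.06,0,0,0.005,0],[0.06,0,0,0.002,0],[0.06,0,0,0,0]]'>/dev/null; python3 st.py
python3 - <<'E'
from station import snapshot
import cv2
from h import *
s=snapshot("side");im=s["image"][200:350,400:550]
cv2.imwrite("pics/side3c.png",cv2.resize(im,None,fx=4,fy=4,interpolation=cv2.INTER_CUBIC)); print(rect(s,ORANGE,.096),rect(s,BLUE,.096))
E
```

```text
t 6.5 tcp [ 0.6541 -0.1856  0.0854] phi 4.96 tilt [ 0.0004 -0.0006] F [ 0.02  0.39 -0.27] gap 60.2 q [-0.44  0.77  1.39 -0.    0.98 -0.53]
((666.1, -256.3), (107.2, 120.7), 5.16) ((505.0, -195.4), (101.5, 121.0), 6.81)
```

View pics/side3c.png

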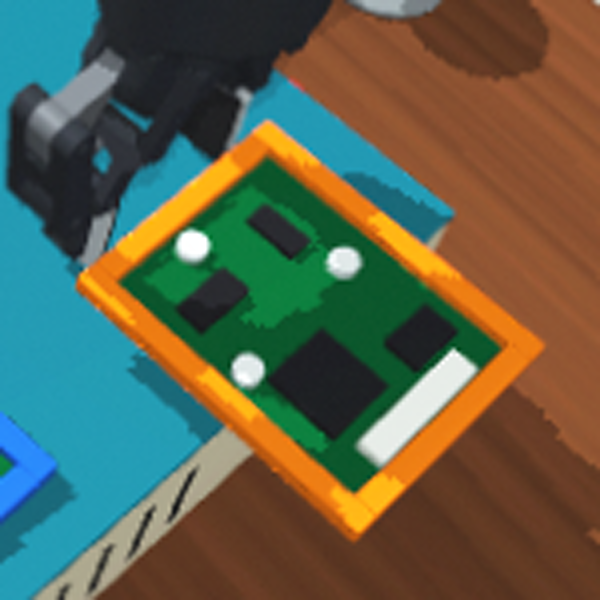

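```bash
python3 -m crank '[[0.06,0,0,-0.008,0],[0.06,-0.03,0,0,0],[0.06,-0.012,0,0.02,0],[0.06,0,0.0055,0.04,0],[0.06,0,0,0.04,0]]'>/dev/null; python3 -m crank '[[0.06,0,0,0.023,0],[0.06,0,0,0,0],[0.06,0.02,0,0,0],[0.06,0.007,0,0,0],[0.06,0,0,0,0]]'>/dev/null; python3 st.py .669 -.3 .1
python3 - <<'E'
from station import snapshot
import cv2
from h import *
s=snapshot("side");im=s["image"][200:350,400:600]
cv2.imwrite("pics/side4c.png",cv2.resize(im,None,fx=4,fy=4,interpolation=cv2.INTER_CUBIC))
E
```

```text
t 7.55 tcp [ 0.6682 -0.2968  0.0984] phi 5.04 tilt [-0.0039  0.0028] F [-0.64  0.08 -0.79] gap 59.6 q [-0.57  0.82  1.23  0.    1.1  -0.66]
tool delta [-0.0016  0.0005  0.0033]
```

View pics/side4c.png

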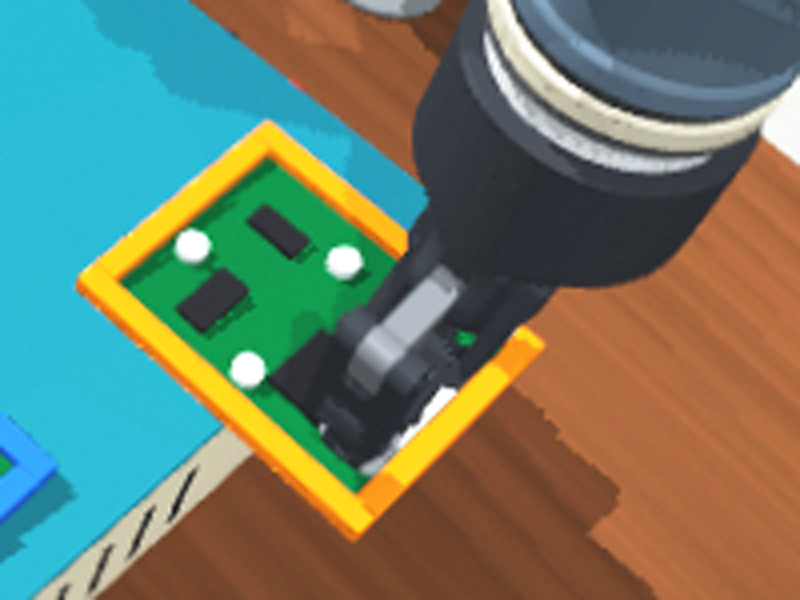

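```bash
python3 -m crank '[[0.06,0.008,0,0,0],[0.06,0.015,0,0,0],[0.06,0.015,0,0,0],[0.06,0.013,0,0,0],[0.06,0.008,0,0,0]]'; python3 -m crank '[[0.06,0,0,0,0],[0.06,0,0,0,0],[0.06,0,0,0,0]]'; python3 st.py
python3 - <<'E'
from station import snapshot
import cv2
from h import *
s=snapshot("side");im=s["image"][180:380,380:640]
cv2.imwrite("pics/side5c.png",cv2.resize(im,None,fx=3,fy=3,interpolation=cv2.INTER_CUBIC))
s=snapshot("top");im=s["image"][80:280,330:590]
cv2.imwrite("pics/top5c.png",cv2.resize(im,None,fx=3,fy=3,interpolation=cv2.INTER_CUBIC))
E
```

```text
t: 8.1
tcp_pos: [0.6683, -0.2982, 0.0386]
tool_rot: [0.478, 0.523, -0.478, 0.52]
force: [0.2, -0.8, 0.3]
finger_gap: 0.702
t: 8.4
tcp_pos: [0.67, -0.2993, 0.042]
tool_rot: [0.478, 0.521, -0.478, 0.522]
force: [0.3, 0.0, 0.1]
finger_gap: 0.704
t 8.4 tcp [ 0.67   -0.2993  0.042 ] phi 4.98 tilt [ 0.0013 -0.0008] F [0.3  0.01 0.05] gap 60.1 q [-0.57  0.89  1.25  0.    1.   -0.66]
```

View pics/side5c.png

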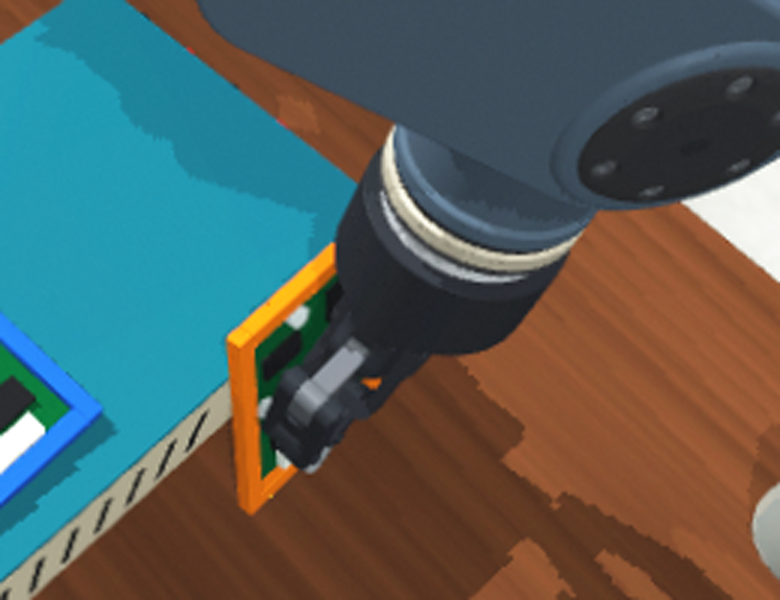

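View pics/top5c.png

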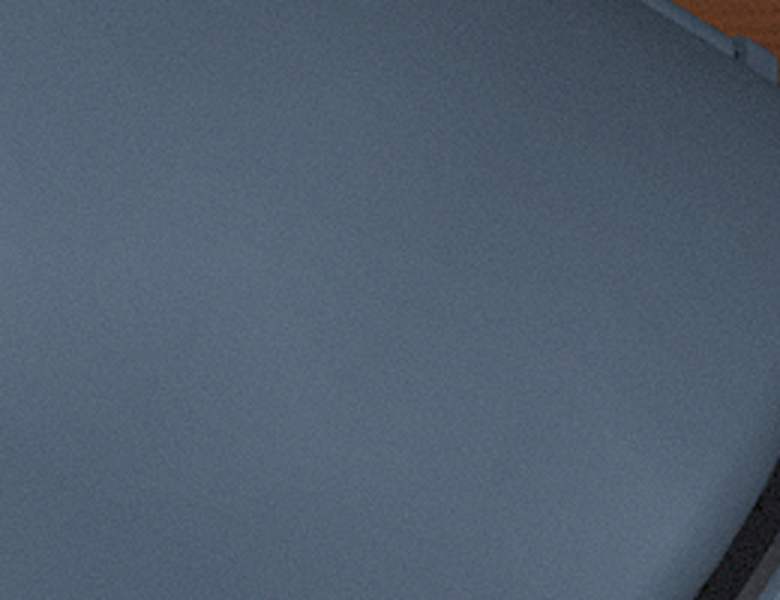

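Run:
```python
from station import snapshot
from h import *
s=snapshot("side");P=cloud(s);m=mask(s,*ORANGE)>0
Q=P[m]; Q=Q[np.isfinite(Q[:,0])]
r=Q[:,:2]-[.580,-.169]; xi=r@[-.084,.9965]; lo=r@[.9965,.084]
k=lo<.036
for z0 in np.arange(0,.13,.01):
    j=k&(abs(Q[:,2]-z0)<.005)
    if j.sum(): print(round(z0,3),j.sum(),"xi",np.percentile(xi[j],[5,50,95]).round(4),"lo",np.median(lo[j]).round(4))
j=Q[:,2]>.1; print("top z",np.percentile(Q[:,2],99),"long range",lo[j].min(),lo[j].max())
```

```text
0.0 7 xi [-0.1376 -0.1341 -0.1304] lo 0.0302
0.01 34 xi [-0.1381 -0.1351 -0.1288] lo 0.0299
0.02 34 xi [-0.1345 -0.1313 -0.1261] lo 0.03
0.03 31 xi [-0.1307 -0.1279 -0.1232] lo 0.0304
0.04 32 xi [-0.1268 -0.1244 -0.1197] lo 0.0297
0.05 35 xi [-0.1238 -0.1213 -0.115 ] lo 0.0298
0.06 37 xi [-0.1205 -0.1173 -0.1124] lo 0.0302
0.07 37 xi [-0.1166 -0.1138 -0.1083] lo 0.0304
0.08 40 xi [-0.1135 -0.1105 -0.1051] lo 0.0305
0.09 39 xi [-0.1103 -0.1072 -0.1011] lo 0.0306
0.1 43 xi [-0.1069 -0.1036 -0.098 ] lo 0.0304
0.11 55 xi [-0.1025 -0.0992 -0.0936] lo 0.0309
0.12 10 xi [-0.1008 -0.0986 -0.0961] lo 0.0329
top z 0.11642328903311049 long range 0.028449439789246952 0.09919047758005914
```

```bash
python3 -m crank '[[0.06,0,0,0.004,0],[0.06,0,0,0.006,0],[0.06,0,0,0.01,0],[0.06,0,0,0.01,0],[0.06,0,0,0,0]]'>/dev/null; python3 st.py
cat > meas.py <<'E'
from station import snapshot
from h import *
import sys
s=snapshot("side");P=cloud(s);m=mask(s,*ORANGE)>0
cv2.imwrite("pics/%s.png"%sys.argv[1],cv2.resize(s["image"][180:380,380:640],None,fx=3,fy=3,interpolation=cv2.INTER_CUBIC))
Q=P[m]; Q=Q[np.isfinite(Q[:,0])]
r=Q[:,:2]-[.580,-.169]; xi=r@[-.084,.9965]; lo=r@[.9965,.084]
k=lo<.036
for z0 in (.02,.06,.09,.1,.11):
    j=k&(abs(Q[:,2]-z0)<.005)
    if j.sum(): print(round(z0,3),j.sum(),"xi",np.percentile(xi[j],[5,50,95]).round(4),"lo",np.median(lo[j]).round(4))
j=Q[:,2]>.1; print("top z",np.percentile(Q[:,2],99),"long range",lo[j].min(),lo[j].max())
t=Q[:,2]>.108
if t.sum()>10: print("top edge: at lo<.06",np.median(xi[t&(lo<.06)]),"lo>.09",np.median(xi[t&(lo>.09)]))
E
python3 meas.py side6
```

```text
t 9.05 tcp [ 0.6723 -0.3315  0.0415] phi 4.87 tilt [ 0.0013 -0.0015] F [-0.58  0.92  0.37] gap 59.9 q [-0.61  0.91  1.2  -0.    1.03 -0.69]
0.02 33 xi [-0.1344 -0.1315 -0.126 ] lo 0.0301
0.06 36 xi [-0.1199 -0.1171 -0.112 ] lo 0.0303
0.09 41 xi [-0.1098 -0.1071 -0.1004] lo 0.0303
0.1 38 xi [-0.1065 -0.1037 -0.0979] lo 0.0305
0.11 60 xi [-0.103  -0.0992 -0.0938] lo 0.0313
top z 0.11639853019660451 long range 0.02866899925304299 0.13087148219800013
top edge: at lo<.06 -0.09829859543520633 lo>.09 -0.09850538462765533
```

```bash
python3 -m crank '[[0.085,-0.03,0,0.01,0],[0.085,-0.04,0,0,0],[0.085,-0.04,0,0,0],[0.085,-0.03,0,0,0.15],[0.085,0,0,0,0.15]]'>/dev/null;python3 -m crank '[[0.085,0,0,0,0.15],[0.085,0,0,0,0.15],[0.085,0,0,0,0.15],[0.085,0,0,0,0.15],[0.085,0,0,0,0.15]]'>/dev/null;python3 -m crank '[[0.085,0,0,0,0.15],[0.085,0,0,0,0.15],[0.085,0,0,0,0.15],[0.085,0,0,0,0.07],[0.085,0,0,0,0]]'>/dev/null; python3 st.py .6687 -.2689 .14; python3 meas.py side7
```

```text
t 10.6 tcp [ 0.6728 -0.3384  0.1811] phi -84.95 tilt [-0.0005  0.0006] F [0.32 0.14 1.53] gap 85.0 q [-0.61  0.76  1.11  0.    1.27  0.87]
tool delta [ 0.0411 -0.0695 -0.0021]
0.02 38 xi [-0.1344 -0.1315 -0.126 ] lo 0.03
0.06 38 xi [-0.12   -0.1171 -0.1121] lo 0.0305
0.09 39 xi [-0.1097 -0.107  -0.1016] lo 0.0305
0.1 40 xi [-0.1066 -0.1037 -0.0979] lo 0.0305
0.11 56 xi [-0.1029 -0.0993 -0.0938] lo 0.0303
top z 0.11650088463399769 long range 0.02817705895229757 0.12961458108892732
top edge: at lo<.06 -0.09836781773553105 lo>.09 -0.09852728281882246
```

```bash
python3 -m crank '[[0.085,0,-0.035,-0.002,0],[0.085,0,-0.0345,0,0],[0.085,0,0,0,0],[0.085,0.04,0,0,0],[0.085,0.03,0,0,0]]'>/dev/null;python3 -m crank '[[0.085,0.015,0,0,0],[0.085,0.005,0,0,0],[0.085,0,0,0,0]]'>/dev/null; python3 st.py .6687 -.2689 .091; python3 meas.py side8
```

```text
t 11.45 tcp [ 0.669  -0.2698  0.0911] phi -84.97 tilt [-0.0002  0.0001] F [1.01 0.06 0.9 ] gap 84.9 q [-0.54  0.81  1.27 -0.    1.06  0.95]
tool delta [ 0.0001 -0.001   0.0002]
0.02 32 xi [-0.1344 -0.1314 -0.1253] lo 0.03
0.06 38 xi [-0.1201 -0.1175 -0.1125] lo 0.0303
0.09 37 xi [-0.1098 -0.1068 -0.1024] lo 0.0306
0.1 41 xi [-0.1061 -0.1036 -0.0984] lo 0.0305
0.11 61 xi [-0.1025 -0.0991 -0.0938] lo 0.0309
top z 0.11642091127047381 long range 0.02830045171761955 0.1104456319039857
top edge: at lo<.06 -0.09861247980015636 lo>.09 -0.09861603278549431
```

View pics/side8.png

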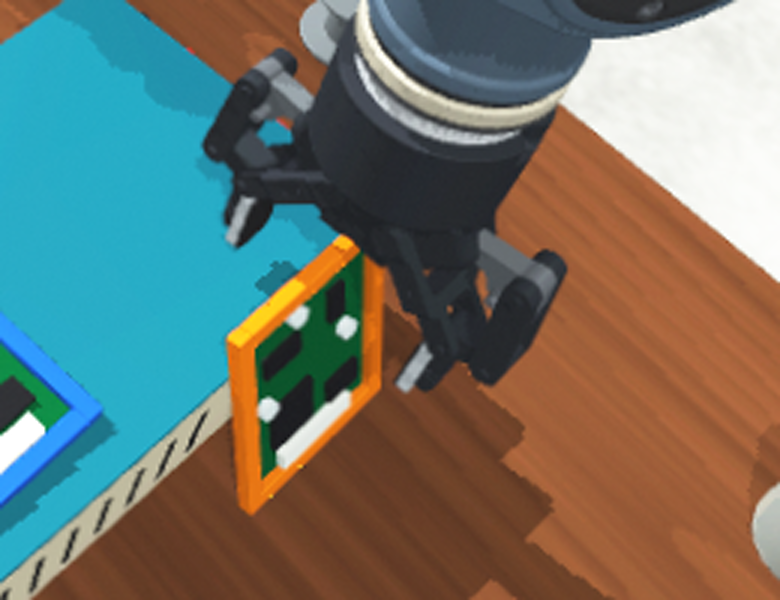

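```bash
python3 -m crank '[[0.04,0,0,0,0],[0.03,0,0,0,0],[0.02,0,0,0,0],[0.015,0,0,0,0],[0.01,0,0,0,0]]' 40;python3 -m crank '[[0.0,0,0,0,0],[0,0,0,0,0],[0,0,0,0,0],[0,0,0,0,0],[0,0,0,0,0]]' 40; python3 st.py; python3 meas.py side9
```

```text
t: 12.0
tcp_pos: [0.669, -0.2696, 0.0918]
tool_rot: [0.707, 0.031, -0.706, 0.032]
force: [-0.9, -4.9, 7.9]
finger_gap: 0.149
t: 12.5
tcp_pos: [0.671, -0.2734, 0.0943]
tool_rot: [0.708, 0.028, -0.704, 0.034]
force: [-0.2, -4.4, 6.4]
finger_gap: 0.113
t 12.5 tcp [ 0.671  -0.2734  0.0943] phi -84.94 tilt [ 0.006  -0.0082] F [-0.22 -4.38  6.37] gap 9.7 q [-0.54  0.81  1.27 -0.    1.06  0.95]
0.02 22 xi [-0.1291 -0.1259 -0.1215] lo 0.0313
0.06 26 xi [-0.1233 -0.1211 -0.1159] lo 0.0312
0.09 31 xi [-0.1191 -0.1161 -0.1117] lo 0.0316
0.1 33 xi [-0.117  -0.1137 -0.1094] lo 0.0318
0.11 32 xi [-0.1156 -0.1122 -0.1077] lo 0.0321
top z 0.12052358347688986 long range 0.03096012020648079 0.10690556599000972
top edge: at lo<.06 -0.1113133105356231 lo>.09 -0.10804266493233158
```

View pics/side9.png

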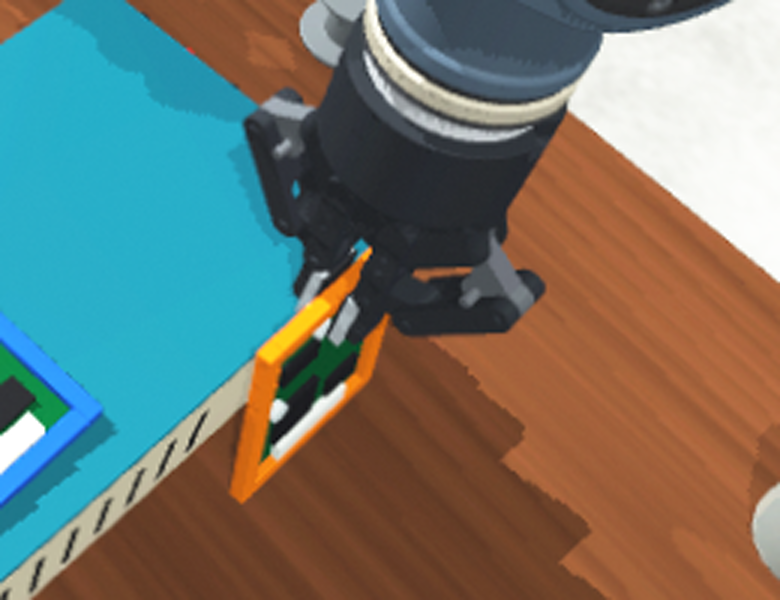

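```bash
python3 -m crank '[[0,0,0,0,0],[0,-0.01,0,0,0],[0,-0.02,0,0,0],[0,-0.03,0,0,0],[0,-0.03,0,0,0]]' 80;python3 -m crank '[[0.0,-0.03,0,0,0],[0,-0.03,0,0,0],[0,-0.01,0,0,0],[0,0,0,0,0]]'; python3 st.py
python3 - <<'E'
from station import snapshot
from h import *
s=snapshot("side");cv2.imwrite("pics/side10.png",s["image"])
P=cloud(s);m=mask(s,*ORANGE)>0
Q=P[m]; Q=Q[np.isfinite(Q[:,0])]
r=Q[:,:2]-[.580,-.169]; xi=r@[-.084,.9965]; lo=r@[.9965,.084]
print(Q[:,2].min(),Q[:,2].max(),lo.min(),lo.max())
for z0 in np.arange(.12,.3,.02):
    j=(lo<lo.min()+.008)&(abs(Q[:,2]-z0)<.005)
    if j.sum(): print(round(z0,3),j.sum(),"xi",np.percentile(xi[j],[5,50,95]).round(4),"lo",np.median(lo[j]).round(4))
E
```

```text
t: 13.05
tcp_pos: [0.6676, -0.2681, 0.1806]
tool_rot: [-0.705, -0.032, 0.708, -0.03]
force: [1.0, -0.5, -1.5]
finger_gap: 0.072
t: 13.45
tcp_pos: [0.6693, -0.2692, 0.2528]
tool_rot: [0.707, 0.031, -0.706, 0.031]
force: [-0.2, 0.1, -1.7]
finger_gap: 0.075
t 13.45 tcp [ 0.6693 -0.2692  0.2528] phi -84.95 tilt [ 0.0023 -0.0009] F [-0.16  0.07 -1.72] gap 6.4 q [-0.54  0.65  1.14  0.    1.35  0.95]
-0.0021416069710813203 0.3065718456198078 0.028396112045953197 0.3144687240303492
0.16 17 xi [-0.1125 -0.1093 -0.1062] lo 0.03
0.18 46 xi [-0.1126 -0.1096 -0.1058] lo 0.0302
0.2 45 xi [-0.1122 -0.1097 -0.1052] lo 0.0302
0.22 50 xi [-0.112  -0.1095 -0.1049] lo 0.0302
0.24 51 xi [-0.1117 -0.1095 -0.1049] lo 0.0303
0.26 64 xi [-0.1115 -0.1083 -0.1043] lo 0.03
0.28 56 xi [-0.1111 -0.108  -0.1041] lo 0.0319
```

View pics/side10.png

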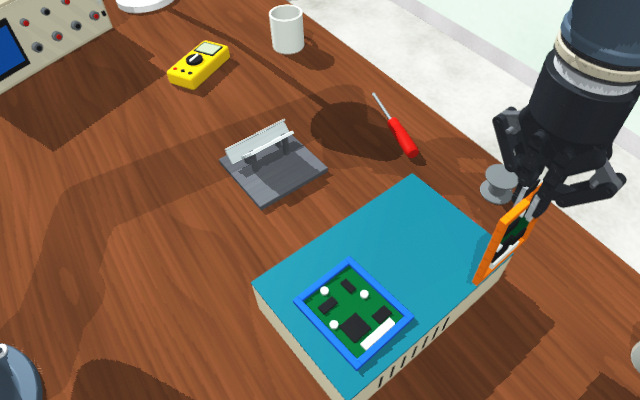

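```bash
python3 -m crank '[[0,0,0,0,0.02],[0,0,0,0,0]]'>/dev/null; python3 st.py .580 .197 .253
```

```text
t 13.7 tcp [ 0.6677 -0.2687  0.2487] phi -86.15 tilt [-0.0041  0.0025] F [ 0.04  0.05 -2.29] gap 6.5 q [-0.54  0.65  1.14  0.    1.35  0.97]
tool delta [-0.0028 -0.4706  0.0563]
```

```bash
python3 -m crank '[[0,0,-0.02,0.002,0],[0,0,-0.035,0.004,0],[0,0,-0.04,0.005,0],[0,0,-0.04,0.005,0],[0,0,-0.04,0.005,0]]'>/dev/null;python3 -m crank '[[0,0,-0.04,0.005,0],[0,0,-0.04,0.005,0],[0,0,-0.04,0.005,0],[0,0,-0.04,0.005,0],[0,0,-0.04,0.005,0]]'>/dev/null;python3 -m crank '[[0,0,-0.04,0.005,0],[0,0,-0.03,0.003,0],[0,0,-0.02,0.002,0],[0,0,0,0,0],[0,0,0,0,0]]'>/dev/null; python3 st.py .580 .197 .18
cat > m2.py <<'E'
from station import snapshot
from h import *
import sys
o=np.array([.581,.156]);xs=np.array([-.066,.998]);al=np.array([.998,.066])
s=snapshot("side");cv2.imwrite("pics/%s.png"%sys.argv[1],cv2.resize(s["image"][30:230,180:440],None,fx=3,fy=3,interpolation=cv2.INTER_CUBIC))
P=cloud(s);m=cv2.inRange(cv2.cvtColor(s["image"],cv2.COLOR_BGR2HSV),*ORANGE)>0
Q=P[m]; Q=Q[np.isfinite(Q[:,0])]; r=Q[:,:2]-o; X=r@xs;L=r@al; k=(abs(X)<.2)&(abs(L)<.12)&(Q[:,2]>.02);Q,X,L=Q[k],X[k],L[k]
print("n",len(Q),"z",np.percentile(Q[:,2],[1,99]).round(4),"L",np.percentile(L,[1,99]).round(4))
for z0 in np.arange(.02,.3,.02):
    j=(L<np.percentile(L,1)+.008)&(abs(Q[:,2]-z0)<.005)
    if j.sum()>3: print(round(z0,3),j.sum(),"xs",np.percentile(X[j],[5,50,95]).round(4),"L",np.median(L[j]).round(4))
E
python3 m2.py side11
```

```text
t 15.2 tcp [0.581  0.1907 0.2504] phi -86.05 tilt [-0.0016 -0.001 ] F [-0.1   0.29 -2.49] gap 6.3 q [ 0.14  0.49  1.45 -0.    1.21  1.64]
tool delta [ 0.0704 -0.0064  0.0005]
n 1329 z [0.1562 0.276 ] L [-0.049   0.0505]
0.16 27 xs [0.0279 0.0295 0.0333] L -0.0452
0.18 32 xs [0.0281 0.0293 0.0362] L -0.0463
0.2 33 xs [0.0287 0.0301 0.0355] L -0.0458
0.22 37 xs [0.0289 0.031  0.0366] L -0.0457
0.24 40 xs [0.0291 0.0306 0.0357] L -0.0465
0.26 39 xs [0.0298 0.0317 0.0357] L -0.0454
0.28 13 xs [0.0292 0.032  0.0362] L -0.0446
```

View pics/side11.png

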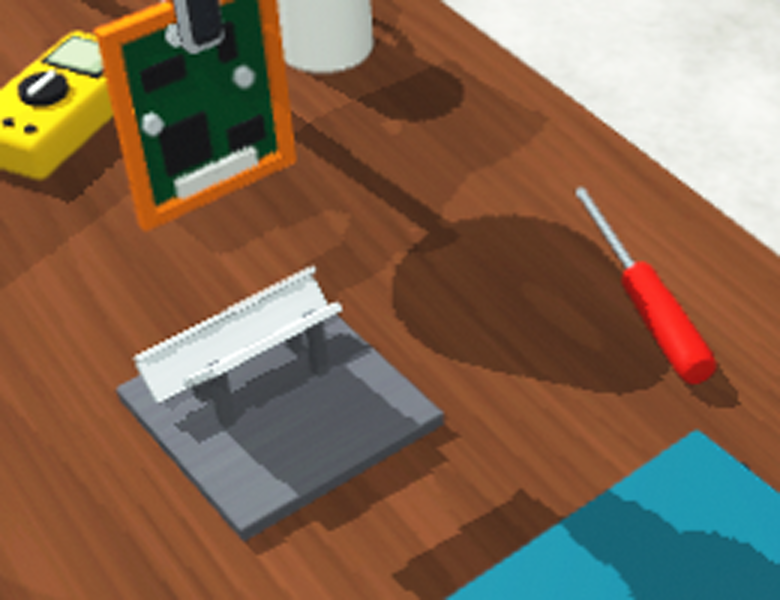

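```bash
python3 -m crank '[[0,0.02,-0.006,0,0],[0,0.03,0,0,0],[0,0.03,0,0,0],[0,0.02,0,0,0],[0,0,0,0,0]]'>/dev/null; python3 st.py; python3 m2.py side12
```

```text
t 15.75 tcp [0.5789 0.1947 0.1478] phi -86.23 tilt [-0.0079 -0.0015] F [-0.7  -0.2  -1.94] gap 6.5 q [ 0.14  0.61  1.54 -0.    1.    1.65]
n 972 z [0.0545 0.1742] L [-0.0515  0.0489]
0.06 21 xs [0.0314 0.0339 0.0361] L -0.0484
0.08 25 xs [0.033  0.035  0.0404] L -0.0482
0.1 25 xs [0.0332 0.0354 0.0405] L -0.0488
0.12 23 xs [0.0337 0.0351 0.0402] L -0.0484
0.14 20 xs [0.0333 0.0355 0.0386] L -0.0483
0.16 20 xs [0.0333 0.0344 0.039 ] L -0.0486
```

View pics/side12.png

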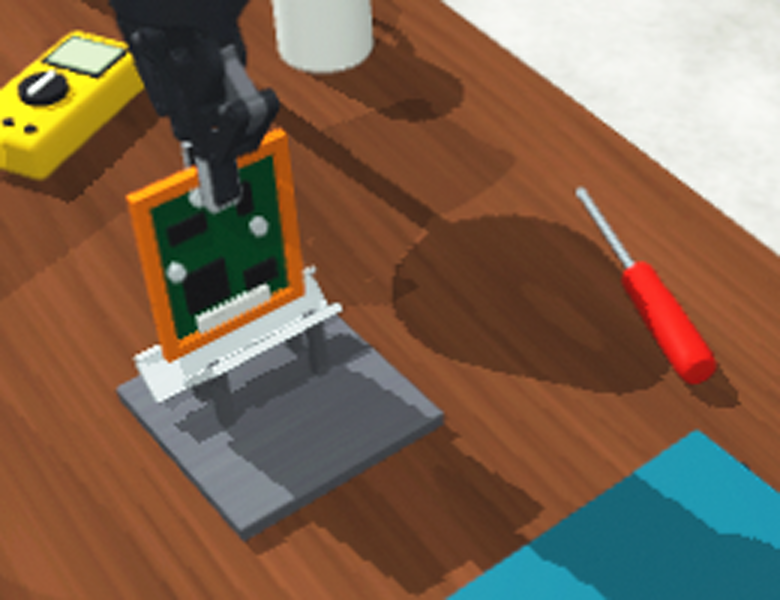

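```bash
python3 -m crank '[[0,0.01,0,0,0],[0,0.003,0,0,0],[0,0,0,0,0]]'>/dev/null; python3 st.py; for i in 1; do :; done; python3 -m crank '[[0,0.002,0,0,0],[0,0,0,0,0]]'>/dev/null; python3 st.py;  python3 -m crank '[[0,0.002,0,0,0],[0,0,0,0,0]]'>/dev/null; python3 st.py
```

```text
t 16.1 tcp [0.5812 0.1965 0.1386] phi -86.13 tilt [ 0.0003 -0.    ] F [-0.16  0.37 -2.17] gap 6.5 q [ 0.14  0.63  1.55 -0.    0.97  1.65]
t 16.3 tcp [0.5812 0.1968 0.1366] phi -86.11 tilt [0.0006 0.0001] F [ 1.01  0.59 -2.45] gap 6.6 q [ 0.14  0.63  1.55 -0.    0.97  1.65]
t 16.5 tcp [0.5809 0.1968 0.1342] phi -86.1 tilt [-0.0002 -0.0001] F [-0.01  0.91 -3.15] gap 6.5 q [ 0.14  0.63  1.55 -0.    0.96  1.65]
```

```bash
for i in 1; do :; done; python3 -m crank '[[0,0.002,0,0,0],[0,0,0,0,0]]'>/dev/null; python3 st.py;  python3 -m crank '[[0,0.002,0,0,0],[0,0,0,0,0]]'>/dev/null; python3 st.py; python3 -m crank '[[0,0.001,0,0,0],[0,0,0,0,0]]'>/dev/null; python3 st.py
```

```text
t 16.7 tcp [0.5808 0.1967 0.132 ] phi -86.11 tilt [-0.0006 -0.0001] F [ 0.59 -0.45 -2.52] gap 6.9 q [ 0.14  0.63  1.55 -0.    0.96  1.65]
t 16.9 tcp [0.5809 0.1967 0.13  ] phi -86.12 tilt [-0.0006 -0.0001] F [-0.42 -0.06 -1.64] gap 6.6 q [0.14 0.64 1.55 0.   0.95 1.65]
t 17.1 tcp [0.5812 0.1966 0.1293] phi -86.12 tilt [ 0.0002 -0.0001] F [ 0.27  0.23 -2.24] gap 6.6 q [ 0.14  0.64  1.55 -0.    0.95  1.65]
```

```bash
python3 -m crank '[[0,0.002,0,0,0],[0,0,0,0,0]]'>/dev/null; python3 st.py;  python3 -m crank '[[0,0.002,0,0,0],[0,0,0,0,0]]'>/dev/null; python3 st.py; python3 m2.py side13
```

```text
t 17.3 tcp [0.5814 0.1967 0.1289] phi -86.12 tilt [ 0.0011 -0.0001] F [-2.45 -1.08  6.63] gap 6.6 q [ 0.14  0.64  1.55 -0.    0.95  1.65]
t 17.5 tcp [0.5816 0.1968 0.1287] phi -86.12 tilt [0.002  0.0001] F [-5.26 -1.29 15.53] gap 6.5 q [ 0.14  0.64  1.55 -0.    0.95  1.65]
n 910 z [0.0357 0.1552] L [-0.0481  0.052 ]
0.04 19 xs [0.0342 0.0358 0.0371] L -0.0444
0.06 22 xs [0.0341 0.0357 0.0406] L -0.0454
0.08 23 xs [0.0351 0.0363 0.04  ] L -0.0447
0.1 23 xs [0.0352 0.0372 0.0426] L -0.0452
0.12 25 xs [0.0356 0.0371 0.0428] L -0.0451
0.14 28 xs [0.0361 0.0372 0.0406] L -0.0451
```

View pics/side13.png

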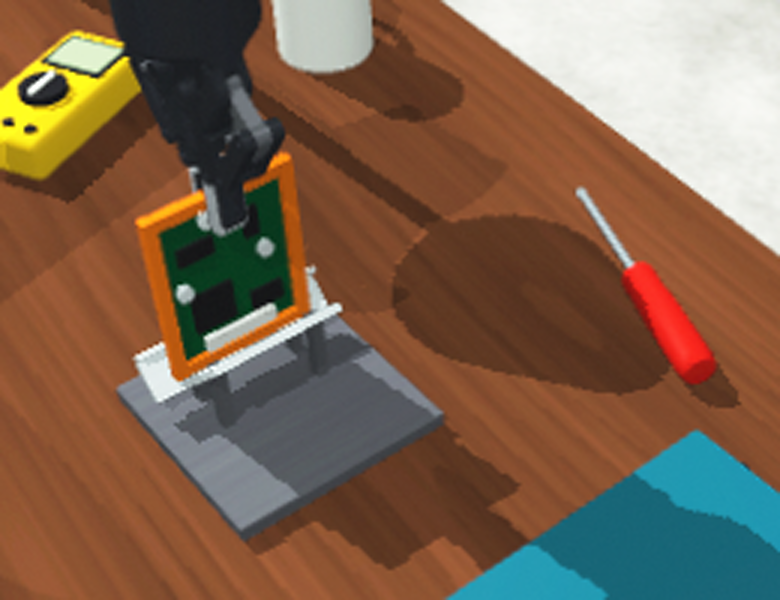

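```bash
python3 -m crank '[[0,-0.003,0,0,0],[0.012,0,0.003,0,0],[0.018,0,0.004,0,0],[0.024,0,0.005,0,0],[0.03,0,0.006,0,0]]' 30 >/dev/null; python3 -m crank '[[0.034,0,0.004,0,0],[0.034,0,0,0,0],[0.034,0,0,0,0]]'; python3 st.py; python3 m2.py side14
```

```text
t: 18.35
tcp_pos: [0.5826, 0.1744, 0.1283]
tool_rot: [-0.707, -0.024, 0.707, -0.024]
force: [0.2, -1.0, 1.0]
finger_gap: 0.396
t 18.35 tcp [0.5826 0.1744 0.1283] phi -86.14 tilt [-0.0001 -0.0001] F [ 0.2  -1.02  0.99] gap 33.8 q [ 0.11  0.63  1.57 -0.    0.94  1.61]
n 740 z [0.0358 0.1507] L [-0.0482  0.0517]
0.04 10 xs [0.0337 0.035  0.0372] L -0.0447
0.06 16 xs [0.0271 0.0296 0.0343] L -0.046
0.08 16 xs [0.0213 0.0229 0.026 ] L -0.0464
0.1 20 xs [0.0143 0.0169 0.0234] L -0.0461
0.12 27 xs [0.0095 0.0114 0.017 ] L -0.0465
0.14 21 xs [0.0032 0.0053 0.0117] L -0.0456
```

View pics/side14.png

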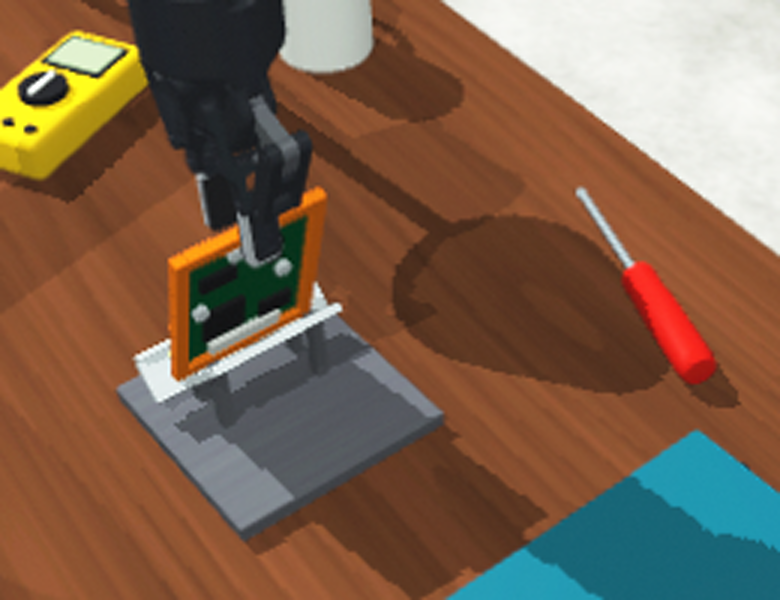

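```bash
python3 -m crank '[[0.042,0,0.004,0,0],[0.05,0.004,0.004,0,0],[0.06,0.006,0.004,0,0],[0.065,0.004,0.002,0,0],[0.07,0.004,0.002,0,0]]' >/dev/null; python3 -m crank '[[0.075,0.005,0.002,0,0],[0.08,0.006,0.002,0,0],[0.085,0.008,0.003,0,0],[0.085,0.003,0.003,0,0],[0.085,0,0.005,0,0]]'; python3 -m crank '[[0.085,0,0.005,0,0],[0.085,0,0,0,0],[0.085,0,0,0,0]]'>/dev/null;  python3 st.py; python3 m2.py side15
```

```text
t: 19.4
tcp_pos: [0.584, 0.1439, 0.0874]
tool_rot: [-0.706, -0.024, 0.707, -0.024]
force: [1.0, 0.3, 0.9]
finger_gap: 0.996
t 19.7 tcp [0.5853 0.1387 0.0886] phi -86.15 tilt [0.0007 0.0002] F [-0.03 -0.06 -0.95] gap 85.3 q [0.05 0.68 1.61 0.   0.85 1.55]
n 260 z [0.0416 0.1216] L [-0.0484  0.0509]
0.04 4 xs [0.0328 0.036  0.0397] L -0.0477
0.06 11 xs [0.0141 0.0189 0.023 ] L -0.0476
0.08 13 xs [-0.0085 -0.0016  0.0058] L -0.0476
0.1 16 xs [-0.0303 -0.0213 -0.0139] L -0.0476
0.12 23 xs [-0.0445 -0.0423 -0.0386] L -0.0449
```

View pics/side15.png

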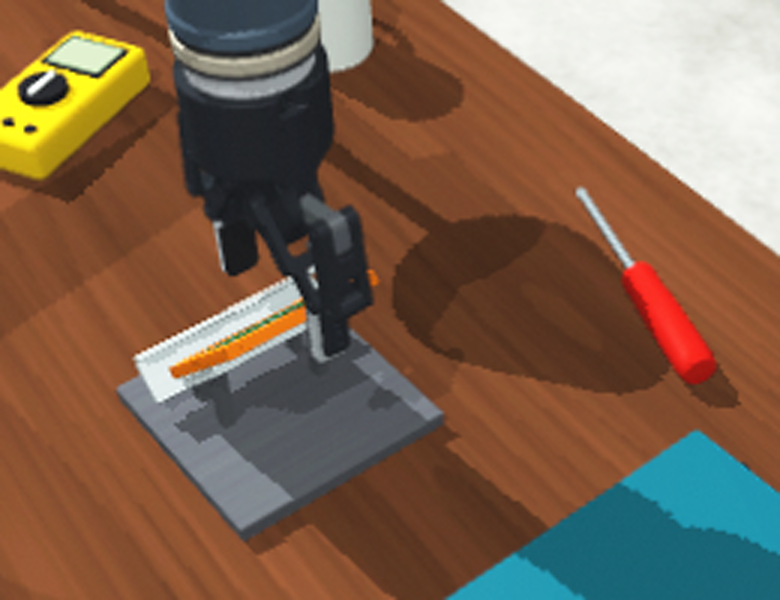

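```bash
python3 -m crank '[[0.085,-0.02,0,0,0],[0.085,-0.04,0,0,0],[0.085,-0.04,0,0,0],[0.085,-0.04,0,0,0],[0.085,-0.03,0.04,0,0]]' >/dev/null; python3 -m crank '[[0.085,0,0.04,0.02,0],[0.085,0,0.04,0.03,0],[0.085,0,0.04,0.03,0],[0.085,0,0.04,0.03,0],[0.085,0,0,0,0]]'>/dev/null;  python3 st.py; python3 m2.py side16
python3 - <<'E'
from station import snapshot
from h import *
s=snapshot("top");cv2.imwrite("pics/top16.png",s["image"])
o=np.array([.581,.156]);xs=np.array([-.066,.998]);al=np.array([.998,.066])
P=cloud(s);hsv=cv2.cvtColor(s["image"],cv2.COLOR_BGR2HSV)
m=(cv2.inRange(hsv,*ORANGE)>0)|(cv2.inRange(hsv,(45,80,30),(80,255,255))>0)
Q=P[m];r=Q[:,:2]-o;X=r@xs;L=r@al;k=(abs(X)<.12)&(abs(L)<.1)&(Q[:,2]>.025);Q,X,L=Q[k],X[k],L[k]
A=np.c_[Q];c=A.mean(0);n=np.linalg.svd(A-c)[2][2];n*=np.sign(n[2]);print("n",n,"tilt",np.degrees(np.arccos(n[2])),"yaw",np.degrees(np.arctan2(-n[0],n[1])),"c",c,len(Q))
R=cv2.minAreaRect(np.c_[L*1000,X*1000].astype(np.float32));print("L,X rect",R,"z",np.percentile(Q[:,2],[1,50,99]))
s=snapshot("side");print("blue",rect(s,BLUE,.096))
E
```

```text
t 20.75 tcp [ 0.4858 -0.0719  0.2585] phi -86.47 tilt [-0.002  -0.0013] F [ 0.68 -0.26 -0.53] gap 84.9 q [-0.37  0.31  1.73 -0.    1.1   1.14]
n 224 z [0.0417 0.1207] L [-0.0483  0.0441]
0.04 6 xs [0.0329 0.0367 0.0405] L -0.0474
0.06 12 xs [0.0143 0.0213 0.0261] L -0.0476
0.08 11 xs [-0.011  -0.0008  0.0037] L -0.0474
0.1 13 xs [-0.028  -0.0226 -0.015 ] L -0.0475
0.12 26 xs [-0.0454 -0.0418 -0.0382] L -0.0449
n [-0.04406104  0.67833319  0.73343214] tilt 42.82510059384833 yaw 3.7164188521583394 c [0.58073281 0.15285907 0.08585699] 1701
L,X rect ((0.6613044738769531, 1.8132858276367188), (99.84410858154297, 91.12844848632812), 0.01928512006998062) z [0.04260196 0.08719962 0.12158183]
blue ((505.0, -195.4), (101.5, 121.1), 6.92)
```

View pics/side16.png

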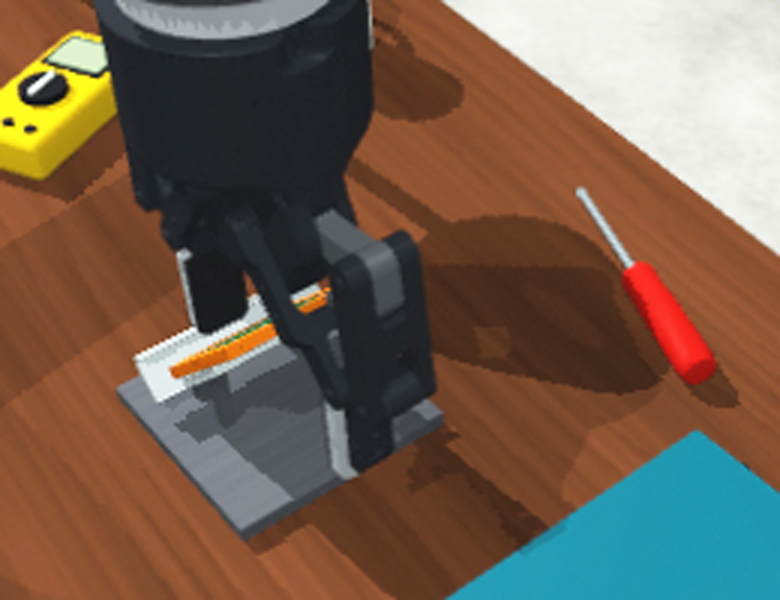

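View pics/top16.png

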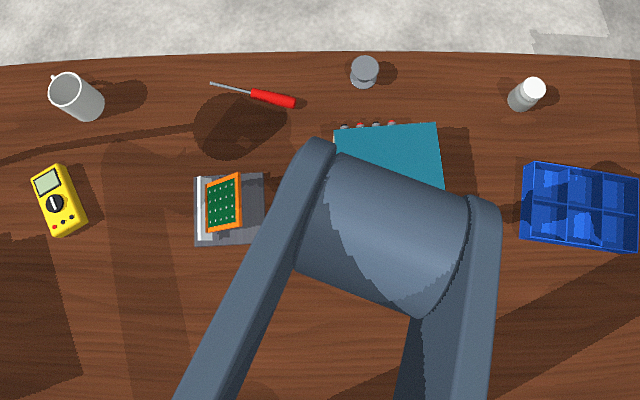

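```bash
python3 -c "
from station import manip
print(manip.sign_off())"
```

```text
the job is handed in; nothing more can be done
None
```

The orange board is turned over and leaning in the holder, solder side showing. I handed the job in at about 21 s of the 59 s. No verdict came back, so the numbers below are my own measurements.

**How it was done**
1. I pushed the board squarely over the instrument's right long edge with both fingertips. It lay flat there with about 35 mm sticking out (instrument x about −0.075 m). I then pushed it to about 54 mm.
2. The moves only allow the tool to point down, so I could not pinch the flat overhanging edge. Instead I pressed that edge down until the board tipped over and stood leaning against the side of the instrument, chips outward.
3. I gripped the standing board by its upper short edge and set its lower short edge into the angle between slope and ledge. Then I opened the jaws step by step while moving right, so the board leaned back gradually onto the slope. Last, I lifted the gripper clear.

**Last checks before handing in**
- **Tilt:** the solder face measured 42.8° from horizontal. The bare face of the holder had measured 43.5° with the same camera, so the board lies flat on it.
- **Squareness:** the board's turn about vertical was 3.7°, against 3.7–3.8° for the holder.
- **Centring:** the board's outline was centred within about 1 mm along the ledge and 2 mm across it.
- **Blue board:** it measured the same as at the start, to within 0.1 mm.
- **Robot:** clear of everything, with no contact force.

**A disagreement:** the average of the camera's depth points on the board came out roughly 8–10 mm up-slope of the seat point. I attributed this to the lower part of the board being poorly seen. The outline and the top edge height (0.1216 m, expected 0.120 m) point to a proper seat.

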